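# Seat the lens cell in the tracing projector

## Robot

A 6-joint arm with a two-finger parallel gripper is mounted at the origin on a cart in front of the work surface, level with it; the furniture and walls round the work are solid. World frame = base frame: x ahead of the robot, y to its left, z up, the work surface at z = 0. Lengths are in m, angles in rad, forces in N, time in s.
With the tool pointing down it reaches from about 0.25 to 0.775 m from the base axis. Payload 4 kg.
Tool frame: the origin (TCP) lies on the centre line of the jaws, within the pads' length; the fingertips stand 8 mm ahead of it and the grasp point (between the pads) lies 11 mm behind it (ctrl.tips_ahead is the distance from the TCP to the fingertips, in m); z points along the fingers, y is the line along which they close (so a half turn about z gives the same grasp; the last joint's range is limited). The gripper opens to 85 mm and grips with 20 to 120 N. Pads are 22 mm wide; open, the fingers measure 114 mm over their backs; the gripper's body (76 mm by 85 mm) begins 54 mm behind the grasp point. The pads swing forward as they close: fully open they stand 13 mm farther back than shut.
Start: joints at [-1.216, 0.087, 1.371, -0, 1.684, -0.103], TCP at [0.243, -0.493, 0.205] pointing down, gripper open.
Joint ranges: [-3.1, 3.1], [-0.76, 2.03], [0.27, 2.55], [-1.08, 4.22], [0.17, 2.65], [-2.57, 2.57]. Speed limits (rad/s): [2.79, 2.79, 3.14, 3.14, 3.14, 3.14].

## Interface

Orientations are given as a unit quaternion [x, y, z, w].
In Python, from plant import ctrl, camera, look_for, spot_point gives the robot as it stands. The module is installed in compiled form; this text tells all that it offers.
- The arm moves only by the tool arm_command, never from a script. Its argument "steps" is a list of rows, each a list of 5 numbers: the finger opening in mm, from 0 to 85.4, then the shift along the tool's x, y, z in mm, then the turn about the tool's z in rad. A call has 1 to 12 rows; each row shifts and turns the commanded pose from where the row before left it, along the tool's axes as they then stand; what a row does not reach is not made up. A row lasts 1/12 s, in which the tool goes at most 41.7 mm and 7.16 degrees, less where a joint would pass 70% of its speed; a pose out of reach is approached as far as the arm can. A call with a gripper value outside its range is refused whole. The fingers move at their own pace and stop on an object; the grip force is fixed at half the most. Time passes only in rows, so rows that do not move let the fingers close. It gives the time, the measured TCP pose, the force, the opening and the grip force at its end, in the units of the state.
- ctrl.get_state(): the state, without advancing time (a new reading comes with each control period).
- camera(name): name is "scene" or "top"; returns a dict with "img" (384x512x3 uint8, red, green, blue), "camera_matrix" (3x3 intrinsics, pixels), "xyz" and "attitude" of the camera in the world. Camera axes: x right, y down, z forward; pixel columns grow to the right and rows downward; lengths in m; the calibration is good to about 2 mm. A picture is of the moment at which its call begins. There is no depth.
- ctrl.hand_in(): hands the job in; it is judged then, once.
Trained networks look in a picture, given as the dict that the camera call returned (one of the last four; its "shot" number tells which), for a name from the list of things; names that differ only in an ending like _2 or _b are one class to them, and where a whole thing is asked for, a point or a joint stands for the part that bears it (a point fixed in the world has none). Each returns a list of dicts, best first, with "conf" (0 to 1); they miss things now and then, are a little off and sometimes report something else, mostly with a low value. They report only what shows in the picture. A call takes as long as a camera call. They do not tell look-alikes from the thing itself.
- look_for(target, picture): "extent" ([left, top, right, bottom] in pixels, round what is visible of it).
- spot_point(target, picture): "pixel" ([column, row] in pixels: a listed point, or the origin of a listed thing).
The state is a dict: "time": time; "joint_pos": joint angles; "qd": joint speeds; "joint_torque": joint torques, N m; "position": TCP position; "orientation": TCP orientation; "wrist_force": force on the tool from outside, world axes, zero at the start; "wrist_torque": the same for the moment, N m; "grip_width": finger opening in m; "gripper_force": force on a finger pad.
Only numpy, scipy, OpenCV 4.12 (cv2) and the standard library are available. Lean on these libraries where they do the work, as an engineer would, in place of code of your own. Each camera call takes 0.05 s, during which the arm holds its last target. There are 200 camera calls.

## Task

Put the loose lens cell back into the upward-pointing barrel of the tracing projector: set it in the mouth, press it down lightly and turn it until its three lugs find their notches and it drops fully home with its flange flush on the barrel's rim. Don't force it, leave the other things on the table where they are, and let go of it when it is in.

Things in the scene. Friction and masses are not known exactly. Their poses are not given: they have to be found in the camera images.
- projector: Tracing projector on its back, fixed to the table: grey housing 150 x 130 x 46 mm with an aluminium lens barrel standing up from the middle of its top, 80 mm outside, 66 mm inside, 26 mm high (rim 72 mm above the table). Origin: centre of the underside; z up; +x points to the upright index rib (7 mm wide, standing out 6 mm) on the outside of the barrel.
- barrel_mouth (a point): Centre of the barrel's rim, 72 mm above the table; axes as the projector's.
- ring_top (a point): Centre of the top of the steel ring inside the barrel, 10 mm below the rim; axes as the projector's (they do not show the ring's angle). Bore 46 mm, 12 mm thick, open below; three notches 12 mm wide, 120 deg apart, run from bore to barrel wall. One notch is within 0.6 rad of the index rib's direction, either side: the angle is not measured and varies. The ring stays put under 1 N m.
- lens_cell: Loose lens cell, 57 mm high, 0.14 kg, upright on the table. Origin: centre of its underside, z up. A pilot 42.6 mm in diameter (36 at the very bottom, tapered over 4 mm) with lugs, a flange, and on top a round ribbed grip collar 46 mm in diameter at heights 27 to 57 mm with the glass on it. Home, its underside is 49 mm above the table; with the lugs riding on the ring, 57 mm.
- cell_lugs (a point): Point on the cell's axis 5 mm above its underside: the lugs' lower faces. Three equal lugs, 8 mm wide, 6 mm high, reach out to 29.5 mm from the axis at 0, 120 and 240 deg from the cell's +x axis; a short bright bar on the flange lies over each. Any lug fits any notch. With each lug within about 0.07 rad of a notch the cell can drop the last 8 mm.
- cell_flange (a point): Centre of the underside of the cell's flange (75 mm in diameter, 4 mm thick), 23 mm above the cell's underside; axes as the cell's. Home, it lies on the barrel's rim.
- marker_black: Black paint marker lying on the table, 136 mm long, 14 mm thick; bystander. Origin: centre of the underside.
- jar_silver: Small lidded jar, 53 mm in diameter, 44 mm high; bystander. Origin: centre of the underside.
- spring_clamp: Spring clamp lying flat, 62 x 113 x 21 mm; bystander. Origin: centre of the underside.
- tape_fine: Roll of narrow tape lying flat, 66 mm in diameter, 10 mm high; bystander. Origin: centre of the underside.
Mind the look-alikes: they are no part of the job. There is more than one size of the lens_cell; the job needs the smaller. There is more than one size of the projector; the one meant has the size given above.

How it is judged:
By the outcome, as a careful person would: the job done as asked, in the order asked, and still so for the second after the job is handed in, with the robot touching nothing.
It also fails if it takes over 51 s, if anything falls off the work surface, if the arm or the gripper's body presses on something with over 40 N, if the wrist force passes 120 N, or if a joint passes its speed limit or range.

## Working session

There is one attempt and no reset: what is moved stays moved. The work goes in short steps, Python scripts to look and compute and a tool call to move; the robot and the scene stay as the last step left them, time stands still between calls to the robot, and variables do not carry over. Pictures are saved under pics/ and viewed, at most 10 in all, crops included, and the job is handed in when it is done.

Besides the shell and the picture viewer there is one more tool, called after "Request:" by a JSON object that holds its "name" and its "arguments". arm_command: Moves the arm, as the interface text tells. Its arguments: {"type":"object","properties":{"steps":{"type":"array","items":{"type":"array","items":{"type":"number"}}}},"required":["steps"]}

```bash
mkdir -p pics
cat > h.py <<'E'
import numpy as np, cv2
from scipy.spatial.transform import Rotation as R
from plant import ctrl, camera, look_for, spot_point
def rot(c):
    a=np.array(c["attitude"],float)
    return a if a.shape==(3,3) else R.from_quat(a).as_matrix()
def back(c,px,z):
    d=rot(c)@np.linalg.inv(c["camera_matrix"])@np.array([px[0],px[1],1.])
    o=np.array(c["xyz"]); return o+d*(z-o[2])/d[2]
def proj(c,p):
    q=np.array(c["camera_matrix"])@(rot(c).T@(np.array(p)-np.array(c["xyz"]))); return q[:2]/q[2]
def save(n,img): cv2.imwrite("pics/"+n,cv2.cvtColor(img,cv2.COLOR_RGB2BGR))
E
python3 - <<'E'
from h import *
np.set_printoptions(precision=4,suppress=True)
s=ctrl.get_state(); print(s["time"],s["position"],s["orientation"])
ims=[]
Z=dict(projector=0,barrel_mouth=.072,lens_cell=0,cell_flange=.023,marker_black=0,jar_silver=0,spring_clamp=0,tape_fine=0)
for n in("scene","top"):
    c=camera(n); ims.append(c["img"]); print(n,c["xyz"],c["attitude"],np.array(c["camera_matrix"]).round(1).tolist())
    for t,z in Z.items():
        print(t,[(round(d["conf"],2),np.round(d["pixel"]),back(c,d["pixel"],z)[:2]) for d in spot_point(t,c)])
        if t in("projector","lens_cell"): print("  ext",[(round(d["conf"],2),np.round(d["extent"])) for d in look_for(t,c)])
save("a_scene.png",ims[0]); save("a_top.png",ims[1])
E
```

```text
0.0 [ 0.2429 -0.4928  0.204 ] [ 0.9739  0.2269 -0.0001 -0.0011]
scene [-0.8909 -0.8415  0.9144] [ 0.7356 -0.4224  0.2665 -0.4577] [[481.3, 0.0, 261.3], [0.0, 481.3, 185.6], [0.0, 0.0, 1.0]]
projector [(0.72, array([303., 223.]), array([ 0.5353, -0.1996])), (0.64, array([246., 221.]), array([ 0.4399, -0.0108])), (0.52, array([308., 200.]), array([ 0.7121, -0.1408]))]
  ext [(0.88, array([230., 210., 255., 225.]))]
barrel_mouth [(0.62, array([305., 210.]), array([ 0.5114, -0.2165])), (0.3, array([267., 191.]), array([ 0.5737, -0.0246]))]
lens_cell [(0.65, array([207., 195.]), array([0.5425, 0.2433]))]
  ext [(0.53, array([202., 178., 218., 198.]))]
cell_flange [(0.46, array([202., 187.]), array([0.5527, 0.2767]))]
marker_black [(0.66, array([268., 190.]), array([0.7104, 0.0498]))]
jar_silver [(0.69, array([203., 188.]), array([0.5801, 0.2919])), (0.58, array([308., 200.]), array([ 0.7171, -0.1389]))]
spring_clamp [(0.44, array([168., 182.]), array([0.5563, 0.4616])), (0.37, array([263., 192.]), array([0.6861, 0.0574]))]
tape_fine [(0.54, array([355., 248.]), array([ 0.4753, -0.428 ]))]
[... 481 characters left out ...]
39.]), array([0.4484, 0.0054]))]
lens_cell [(0.69, array([171., 253.]), array([0.402 , 0.2576])), (0.56, array([176., 217.]), array([0.5202, 0.242 ]))]
  ext [(0.65, array([157., 236., 184., 270.]))]
cell_flange [(0.9, array([174., 211.]), array([0.5395, 0.2467])), (0.87, array([170., 252.]), array([0.4068, 0.2577])), (0.72, array([175., 209.]), array([0.5461, 0.2428])), (0.42, array([373., 230.]), array([ 0.4794, -0.4085]))]
marker_black [(0.69, array([235., 166.]), array([0.6951, 0.0446]))]
jar_silver [(0.59, array([285., 161.]), array([ 0.7107, -0.1233]))]
spring_clamp [(0.69, array([107., 208.]), array([0.5507, 0.4749]))]
tape_fine [(0.43, array([372., 232.]), array([ 0.4707, -0.4139]))]
```

Run:
```python
import cv2,numpy as np
t=cv2.imread("pics/a_top.png"); s=cv2.imread("pics/a_scene.png")
a=cv2.resize(t[140:280,85:405],(800,350),interpolation=cv2.INTER_CUBIC)
b=cv2.resize(s[160:260,150:390],(600,250),interpolation=cv2.INTER_CUBIC)
m=np.zeros((600,800,3),np.uint8); m[:350]=a; m[350:,:600]=b
cv2.imwrite("pics/a_m.png",m)
f=lambda x0,y0,x1,y1,w,h:cv2.resize(t[y0:y1,x0:x1],(w,h),interpolation=cv2.INTER_CUBIC)
m=np.hstack([np.vstack([f(150,190,200,240,300,300),f(150,230,200,280,300,300)]),np.vstack([f(280,180,345,245,300,300),f(220,210,285,275,300,300)])])
cv2.imwrite("pics/a_c.png",m)
```

```text
(no output)
```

View pics/a_m.png

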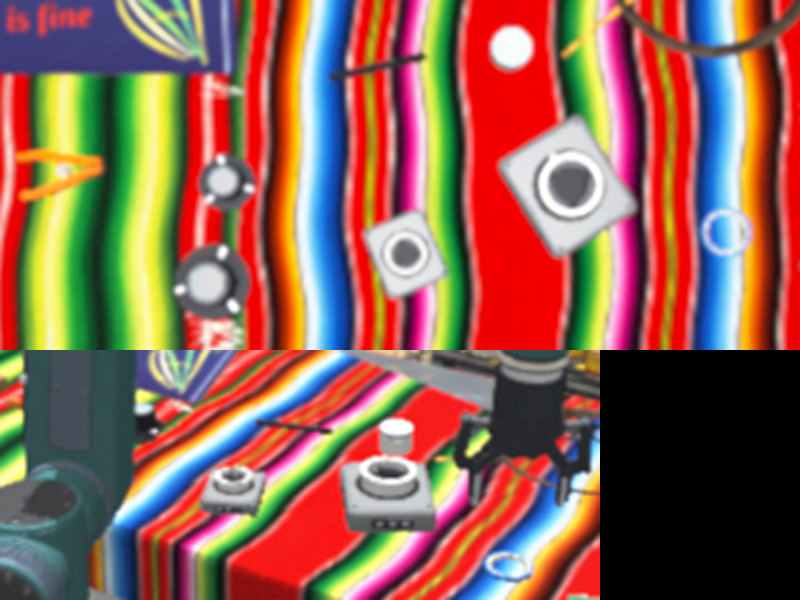

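View pics/a_c.png

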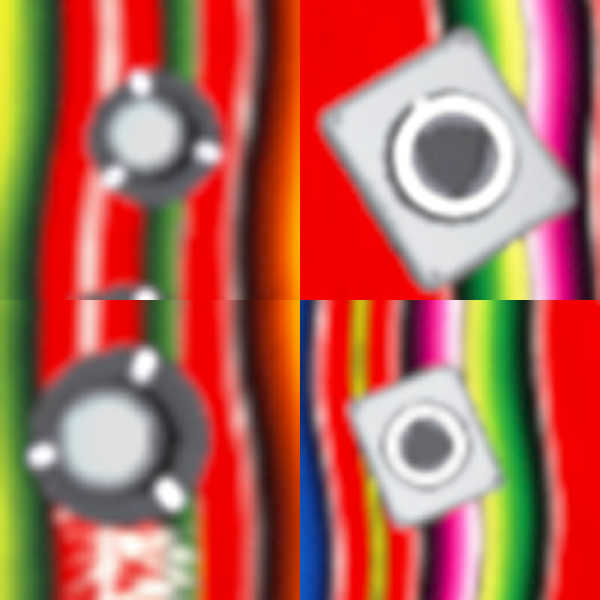

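Candidates in the top picture: the cells are at (174,212), with a flange about 73 mm across, and (170,252), about 96 mm. The small one at (174,212) fits the 75 mm flange. The projectors are at (313,213), with a housing of about 145x120 and a barrel of about 83 mm, and (248,241), with a barrel of about 59 mm. The large one at (313,213) fits 150x130 and 80 mm. The index rib shows on the upper left of its barrel.

Next I measure these closely with rectified views.

```bash
cat >> h.py <<'E'
def rect(c,x,y,z,half=.05,n=300,img=None):
    # rectified plan view at height z: up=+x, left=+y
    g=np.linspace(half,-half,n); X,Y=np.meshgrid(x+g,y+g,indexing="ij")
    P=np.stack([X,Y,np.full_like(X,z)],-1)-np.array(c["xyz"])
    q=P@rot(c)@np.array(c["camera_matrix"]).T
    m=(q[...,:2]/q[...,2:]).astype(np.float32)
    return cv2.remap(c["img"] if img is None else img,m[...,0],m[...,1],cv2.INTER_CUBIC)
E
python3 - <<'E'
from h import *
c=camera("top")
acc=c["img"].astype(float)
for _ in range(3): acc+=camera("top")["img"]
acc=(acc/4); img=acc.clip(0,255).astype(np.uint8)
np.save("top0.npy",img)
cell=rect(c,.54,.245,.027,.05,300,img); bar=rect(c,.533,-.208,.072,.05,300,img); ring=rect(c,.533,-.208,.062,.04,300,img)
st=lambda a,lo,hi:((a.astype(float)-lo)/(hi-lo)*255).clip(0,255).astype(np.uint8)
ring2=st(ring,60,170)
m=np.vstack([np.hstack([cell,bar]),np.hstack([ring,ring2])])
for i in range(2):
  for j in range(2): cv2.drawMarker(m,(150+300*i,150+300*j),(0,255,0),0,10)
save("b.png",m)
# bars: bright blobs at flange radius in the cell view
g=cell.min(2); _,l,stt,ce=cv2.connectedComponentsWithStats((g>150).astype(np.uint8))
mm=100/299
for k in range(1,len(ce)):
  if stt[k,4]>30: print("blob",stt[k,4],"x %.4f y %.4f"%(.54+.05-ce[k][1]*mm/1e3,.245+.05-ce[k][0]*mm/1e3))
E
```

```text
blob 2128 x 0.5753 y 0.2672
blob 14277 x 0.5341 y 0.2514
blob 1243 x 0.5265 y 0.2121
```

View pics/b.png

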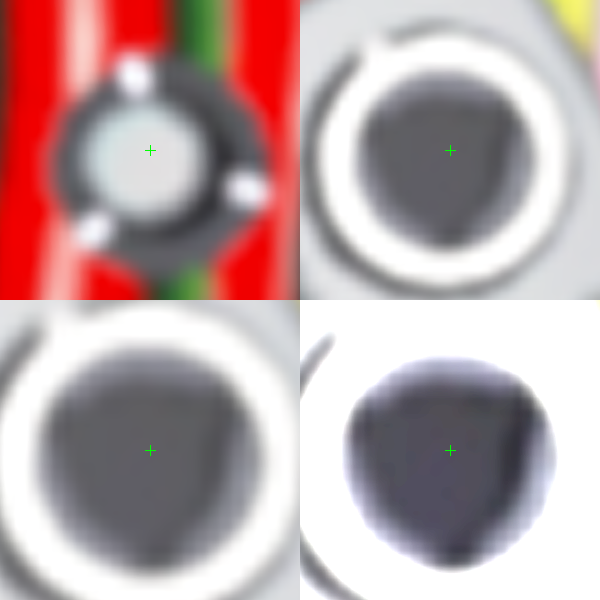

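The dark tri-lobed opening shows the ring's notches, at roughly (450,570), (525,385) and (355,410) in the crop, so the notch yaw is about 1.1. The cell's bars are at (133,77), (247,188) and (93,232), giving yaw 0.275 and centre about (0.535, 0.242). Now I fit the barrel and ring numerically.

Run:
```python
from h import *
from scipy.optimize import minimize
c=camera("top"); img=np.load("top0.npy")
h=.06;n=601;mm=2*h/(n-1); cx,cy=.530,-.206
b=rect(c,cx,cy,.072,h,n,img).min(2)
for th in(215,230,240):
  cs,_=cv2.findContours((b>th).astype(np.uint8),cv2.RETR_CCOMP,cv2.CHAIN_APPROX_NONE)
  for k in sorted(cs,key=len)[-4:]:
    (u,v),r=cv2.minEnclosingCircle(k); e=cv2.fitEllipse(k)
    if 100<r<260: print("th",th,"x %.4f y %.4f dia %.1f %.1f mm"%(cx+h-e[0][1]*mm,cy+h-e[0][0]*mm,e[1][0]*mm*1e3,e[1][1]*mm*1e3))
# ring harmonics
for (x0,y0) in((.530,-.206),(.529,-.205),(.530,-.204)):
  r=rect(c,x0,y0,.062,.04,401,img).astype(float).mean(2)
  a=np.linspace(-np.pi,np.pi,360,endpoint=False)
  o=[]
  for rad in(.023,.025,.027):
    u=(200-rad*np.sin(a)/.0002).astype(np.float32);v=(200-rad*np.cos(a)/.0002).astype(np.float32)
    p=cv2.remap(r.astype(np.float32),u[None],v[None],cv2.INTER_LINEAR)[0]
    f=(p*np.exp(3j*a)).mean(); o.append(round((np.angle(-f)/3)%2.0944,3))
    o.append(round(abs(f),1)); o.append(round(abs((p*np.exp(1j*a)).mean()),1))
  print(x0,y0,o)
```

```text
th 215 x 0.5294 y -0.2064 dia 61.5 62.1 mm
th 230 x 0.5295 y -0.2064 dia 63.1 63.7 mm
th 230 x 0.5304 y -0.2060 dia 80.3 82.3 mm
th 240 x 0.5295 y -0.2064 dia 64.4 65.2 mm
th 240 x 0.5301 y -0.2059 dia 78.9 80.2 mm
0.53 -0.206 [np.float64(1.154), np.float64(7.5), np.float64(4.4), np.float64(1.147), np.float64(10.2), np.float64(5.7), np.float64(1.134), np.float64(10.4), np.float64(11.2)]
0.529 -0.205 [np.float64(1.15), np.float64(7.3), np.float64(8.2), np.float64(1.134), np.float64(10.0), np.float64(11.3), np.float64(1.139), np.float64(10.0), np.float64(18.9)]
0.53 -0.204 [np.float64(1.116), np.float64(6.1), np.float64(11.5), np.float64(1.104), np.float64(8.2), np.float64(16.4), np.float64(1.133), np.float64(8.7), np.float64(25.1)]
```

Request:
{"name": "arm_command", "arguments": {"steps": [[85, 24, -22, 0, 0], [85, 24, -22, 0, 0], [85, 24, -22, 0, 0], [85, 24, -22, 0, 0], [85, 24, -22, 0, 0], [85, 24, -22, 0, 0], [85, 24, -22, 0, 0], [85, 24, -22, 0, 0], [85, 24, -22, 0, 0], [85, 24, -22, 0, 0], [85, 24, -22, 0, 0], [85, 24, -22, 0, 0]]}}

```text
time: 2.35
position: [0.385, -0.1278, 0.2055]
orientation: [0.974, 0.227, 0.0, 0.0]
wrist_force: [-0.4, -0.5, -0.2]
grip_width: 0.085
gripper_force: 0.0
```

Request:
{"name": "arm_command", "arguments": {"steps": [[85, 25, -22, 0, 0], [85, 25, -22, 0, 0], [85, 25, -22, 0, 0], [85, 25, -22, 0, 0], [85, 25, -22, 0, 0], [85, 25, -22, 0, 0], [85, 25, -22, 0, 0], [85, 25, -22, 10, 0], [85, 25, -22, 10, 0], [85, 25, -22, 10, 0], [85, 25, -22, 10, 0], [85, 23, -23, 10, 0]]}}

```text
time: 3.35
position: [0.5355, 0.2418, 0.1546]
orientation: [0.974, 0.227, 0.0, 0.0]
wrist_force: [-0.8, -0.9, -0.3]
grip_width: 0.085
gripper_force: 0.0
```

Run:
```python
from h import *
s=ctrl.get_state(); p=np.array(s["position"]); Rm=R.from_quat(s["orientation"]).as_matrix()
print(p, s["joint_pos"], (Rm.T@(np.array([.535,.2418,.060])-p)*1e3).round(1))
```

```text
[0.53552886 0.24183863 0.15462646] [ 3.27865010e-01  1.85102959e-01  1.36114864e+00 -2.73590578e-04
  1.59499480e+00  1.44063779e+00] [-0.5 -0.2 94.6]
```

Request:
{"name": "arm_command", "arguments": {"steps": [[85, 0, 0, 20, 0], [85, 0, 0, 20, 0], [85, 0, 0, 20, 0], [85, 0, 0, 20, 0], [85, 0, 0, 15, 0], [85, 0, 0, 15, 0], [85, 0, 0, 1, 0]]}}

```text
time: 3.93
position: [0.5325, 0.2393, 0.0403]
orientation: [0.974, 0.227, -0.004, 0.0]
wrist_force: [-0.4, 0.9, -0.3]
grip_width: 0.0849
gripper_force: 0.0
```

Run:
```python
from h import *
print(ctrl.tips_ahead, ctrl.get_state()["position"])
c=camera("scene"); a=c["img"]
u,v=proj(c,[.535,.242,.05]); print(u,v)
u,v=int(u),int(v); save("c.png",cv2.resize(a[v-45:v+45,u-60:u+60],(640,480),interpolation=cv2.INTER_CUBIC))
```

```text
0.008 [0.53245636 0.23930827 0.04029248]
205.8453681560953 184.54099662881234
```

View pics/c.png

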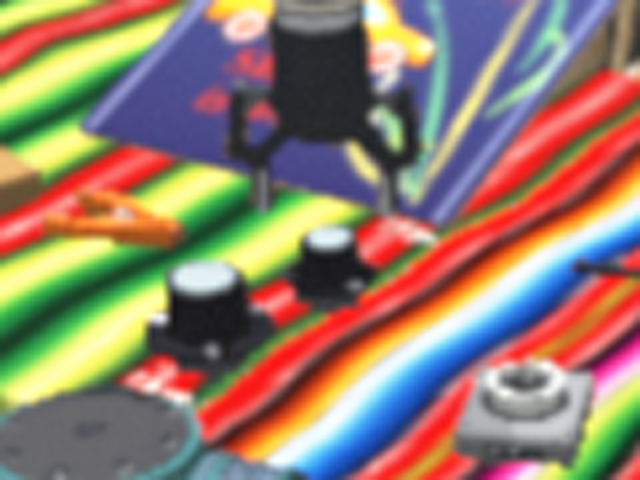

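Run:
```python
from h import *
np.set_printoptions(precision=4,suppress=True)
for i in range(2):
    s=ctrl.get_state(); print(s["time"],s["position"],np.array(s["joint_pos"]),s["wrist_force"])
    c=camera("scene"); print(c.get("shot"),{k:v for k,v in c.items() if k not in("img","camera_matrix")})
    print([(d["conf"],d["pixel"]) for d in spot_point("lens_cell",c)], proj(c,[.535,.242,0]))
t=camera("top")
m=np.zeros((400,800,3),np.uint8)
m[:,:400]=cv2.resize(c["img"][150:240,160:250],(400,400),interpolation=cv2.INTER_CUBIC)
m[:,400:]=cv2.resize(t["img"][165:255,125:215],(400,400),interpolation=cv2.INTER_CUBIC)
save("d.png",m)
```

```text
3.9833 [0.5333 0.2396 0.0419] [ 0.3253  0.2529  1.5105 -0.0001  1.383   1.4383] [-0.6678 -0.4379  0.3923]
9 {'xyz': array([-0.8909, -0.8415,  0.9144]), 'attitude': array([ 0.7356, -0.4224,  0.2665, -0.4577]), 'shot': 9}
[(0.68, [183.2, 206.0]), (0.54, [207.6, 191.9])] [206.3902 195.379 ]
4.0833 [0.5353 0.2403 0.0448] [ 0.3253  0.2507  1.507  -0.0001  1.3831  1.4383] [-0.2702 -0.0378  0.3565]
10 {'xyz': array([-0.8909, -0.8415,  0.9144]), 'attitude': array([ 0.7356, -0.4224,  0.2665, -0.4577]), 'shot': 10}
[(0.96, [184.6, 205.9]), (0.5, [206.3, 190.8])] [206.3902 195.379 ]
```

View pics/d.png

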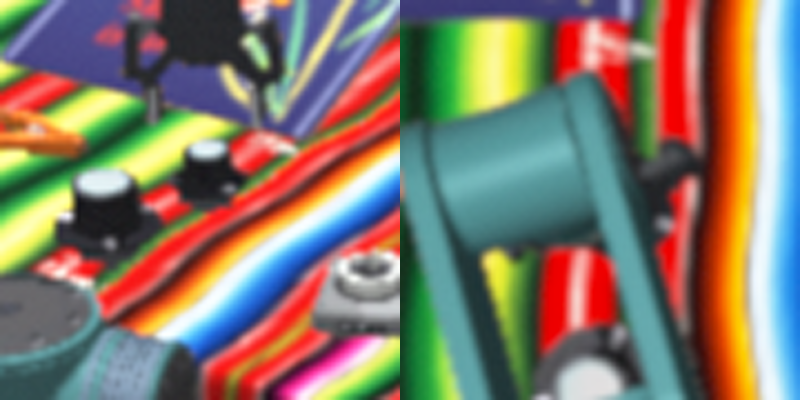

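The scene view shows the fingertips near (194,176) and (220,178), apparently well above or behind the cell. That doesn't agree with the reported TCP, so I check by projecting it.

Run:
```python
from h import *
np.set_printoptions(precision=4,suppress=True)
c=camera("scene"); s=ctrl.get_state()
print(s["time"],s["position"],np.array(s["joint_pos"]),s["wrist_force"])
print("start tips",proj(c,[.243,-.493,.2]))
for q in([.535,.242,.05],[.535,.242,.10],[.60,.30,.05],[.535,.242,.15]): print(q,proj(c,q))
a=cv2.imread("pics/a_scene.png")
m=np.hstack([cv2.resize(a[160:250,310:400],(400,400),interpolation=cv2.INTER_CUBIC),cv2.resize(c["img"][:,:,::-1][100:220,150:270],(400,400),interpolation=cv2.INTER_CUBIC)])
def mk(q,off,sc,dx): cv2.drawMarker(m,tuple(int(v) for v in (proj(c,q)-off)*sc+[dx,0]),(255,0,255),0,14,2)
y=np.array([.442,-.897,0])*.0425
for g in(-1,1):
  mk(np.array([.243,-.493,.204])+g*y,[310,160],400/90,0); mk(np.array(s["position"])+g*y,[150,100],400/120,400)
cv2.imwrite("pics/e.png",m)
```

```text
4.2833 [0.5359 0.2404 0.0458] [ 0.3253  0.2497  1.5063 -0.0001  1.3828  1.4383] [-0.5354 -0.1915  0.1631]
start tips [354.8429 233.9303]
[0.535, 0.242, 0.05] [205.8454 184.541 ]
[0.535, 0.242, 0.1] [205.2883 173.4595]
[0.6, 0.3, 0.05] [203.7842 175.7767]
[0.535, 0.242, 0.15] [204.7185 162.1261]
```

View pics/e.png

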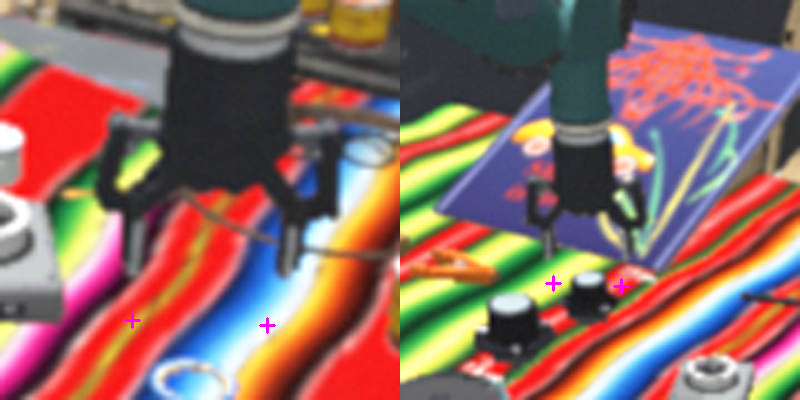

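The fingers appear about 10 px (roughly 35–40 mm if vertical) above the reported TCP, both at the start and now. I check the start picture from the top camera to separate height error from horizontal error.

Run:
```python
from h import *
c=camera("top"); a=cv2.imread("pics/a_top.png")
u,v=proj(c,[.243,-.493,.2]).astype(int); print(u,v)
x0,y0=min(u-45,412),min(v-50,284)
m=cv2.resize(a[y0:y0+100,x0:x0+100],(600,600),interpolation=cv2.INTER_CUBIC)
y=np.array([.442,-.897,0])*.0425
for z,col in((.204,(255,0,255)),(.242,(0,255,0))):
  for g in(-1,1):
    p=(proj(c,np.array([.243,-.493,z])+g*y)-[x0,y0])*6; cv2.drawMarker(m,tuple(int(w) for w in p),col,0,14,2)
cv2.imwrite("pics/f.png",m)
```

```text
421 311
```

View pics/f.png

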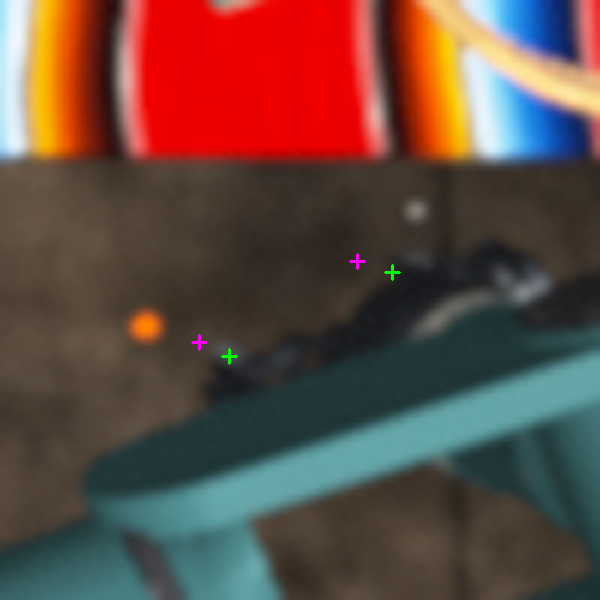

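The visible tips at (228,352) and (420,258) match a gripper about 35 mm higher than reported, with xy good. A closing test settles this safely: either it grips the collar, or it shuts on air above it.

Request:
{"name": "arm_command", "arguments": {"steps": [[40, 0, 0, 0, 0], [40, 0, 0, 0, 0], [40, 0, 0, 0, 0], [40, 0, 0, 0, 0], [40, 0, 0, 0, 0], [40, 0, 0, 0, 0]]}}

```text
time: 4.83
position: [0.5349, 0.2401, 0.0441]
orientation: [0.974, 0.227, -0.0, 0.0]
wrist_force: [-0.2, -0.4, 0.4]
grip_width: 0.04
gripper_force: 0.0
```

It closed on air, so the gripper does stand higher than reported. I look closely in order to measure the offset.

Run:
```python
from h import *
c=camera("scene"); a=c["img"].astype(float)
for _ in range(2): a+=camera("scene")["img"]
a=(a/3).astype(np.uint8); s=ctrl.get_state(); p=np.array(s["position"]); print(s["time"],p)
x0,y0=180,150; m=cv2.resize(a[y0:y0+50,x0:x0+60],(720,600),interpolation=cv2.INTER_CUBIC)
for q,col in(([.535,.2418,.057],(255,0,255)),([.535,.2418,0],(255,255,0)),(p,(0,255,0)),(p+[0,0,.03],(0,255,0))):
    print(proj(c,q)); cv2.drawMarker(m,tuple(int(w) for w in (proj(c,q)-[x0,y0])*12),col,0,14,2)
save("g.png",m)
```

```text
4.9833 [0.53492176 0.24012922 0.04412931]
[205.80783676 183.01525555]
[206.42944926 195.39020196]
[206.26933914 185.93536442]
[205.93971353 179.33121225]
```

View pics/g.png

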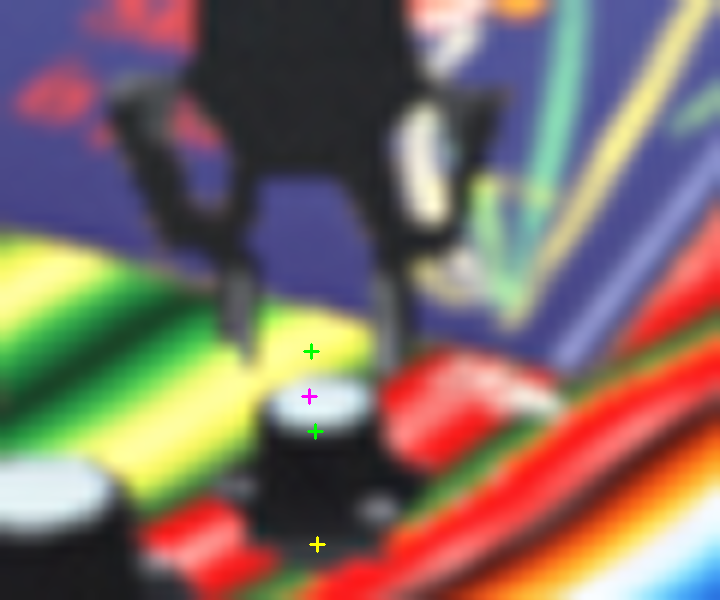

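The tips at (247,362) and (388,370) are about 24 mm above the reported TCP, with the jaws centred over the glass at (318,400). The real gripper is therefore about 32 mm higher than reported, and xy is fine. I reopen, go down another 36 mm, and close.

Request:
{"name": "arm_command", "arguments": {"steps": [[85, 0, 0, 0, 0], [85, 0, -1, 0, 0], [85, 1, -1, 0, 0], [85, 0, 0, 0, 0], [85, 0, 0, 0, 0], [85, 0, 0, 8, 0], [85, 0, 0, 8, 0], [85, 0, 0, 8, 0], [85, 0, 0, 6, 0], [85, 0, 0, 6, 0], [85, 0, 0, 0, 0], [85, 0, 0, 0, 0]]}}

```text
time: 5.98
position: [0.5345, 0.2422, 0.0073]
orientation: [0.974, 0.227, -0.001, 0.0]
wrist_force: [0.3, -0.6, -0.5]
grip_width: 0.0849
gripper_force: 0.0
```

Request:
{"name": "arm_command", "arguments": {"steps": [[40, 0, 0, 0, 0], [40, 0, 0, 0, 0], [40, 0, 0, 0, 0], [40, 0, 0, 0, 0], [40, 0, 0, 0, 0], [40, 0, 0, 0, 0], [40, 0, 0, 0, 0]]}}

```text
time: 6.57
position: [0.5358, 0.2426, 0.0092]
orientation: [0.974, 0.227, 0.001, -0.0]
wrist_force: [0.4, -0.5, 5.0]
grip_width: 0.044
gripper_force: 61.5
```

Gripped (44 mm, 61 N). Lift, then carry over to the barrel.

Request:
{"name": "arm_command", "arguments": {"steps": [[40, 0, 0, -3, 0], [40, 0, 0, -5, 0], [40, 0, 0, -10, 0], [40, 0, 0, -15, 0], [40, 0, 0, -20, 0], [40, 0, 0, -20, 0], [40, 0, 0, -20, 0], [40, 0, 0, -17, 0], [40, 0, 0, 0, 0], [40, 0, 0, 0, 0]]}}

```text
time: 7.4
position: [0.5356, 0.2426, 0.1195]
orientation: [0.974, 0.227, 0.001, -0.0]
wrist_force: [-0.2, -0.1, -1.6]
grip_width: 0.0444
gripper_force: 61.2
```

Request:
{"name": "arm_command", "arguments": {"steps": [[40, -15, 28, 0, 0], [40, -15, 30, 0, 0], [40, -15, 30, 0, 0], [40, -15, 30, 0, 0], [40, -15, 30, 0, 0], [40, -15, 30, 0, 0], [40, -15, 30, 0, 0], [40, -15, 30, 0, 0], [40, -15, 30, 0, 0], [40, -15, 30, 0, 0], [40, -15, 30, 0, 0], [40, -15, 30, 0, 0]]}}

```text
time: 8.4
position: [0.5301, -0.1594, 0.1159]
orientation: [0.974, 0.227, -0.002, -0.001]
wrist_force: [1.3, -0.3, -1.9]
grip_width: 0.0441
gripper_force: 61.5
```

Request:
{"name": "arm_command", "arguments": {"steps": [[40, -11, 21, 0, -0.1], [40, -12, 21, 0, -0.1], [40, 0, 0, 0, -0.1], [40, 0, 0, 0, -0.1], [40, 0, 0, 0, -0.1], [40, 0, 0, 0, -0.1], [40, 0, 0, 0, 0], [40, 0, 0, 0, 0], [40, 0, 0, 0, 0]]}}

```text
time: 9.15
position: [0.5314, -0.2058, 0.117]
orientation: [0.864, 0.504, -0.001, -0.001]
wrist_force: [-0.1, 0.4, -2.2]
grip_width: 0.0441
gripper_force: 61.6
```

Run:
```python
from h import *
s=ctrl.get_state(); p=np.array(s["position"]); print(s["time"],p)
t=np.linspace(0,2*np.pi,60); out=[]
def circ(c,m,off,sc,x,y,z,r,col):
    P=np.array([(proj(c,[x+r*np.cos(a),y+r*np.sin(a),z])-off)*sc for a in t]); cv2.polylines(m,[P.astype(int)],True,col,1)
for n in("scene","top"):
    c=camera(n); u,v=proj(c,[.53,-.206,.10]); x0,y0=int(u)-25,int(v)-30
    m=cv2.resize(c["img"][y0:y0+55,x0:x0+50],(400,440),interpolation=cv2.INTER_CUBIC)
    circ(c,m,[x0,y0],8,.5298,-.2062,.072,.040,(0,255,0))
    zb=p[2]-.009
    circ(c,m,[x0,y0],8,p[0],p[1],zb+.027,.0375,(255,0,255)); circ(c,m,[x0,y0],8,p[0],p[1],zb+.057,.023,(255,255,0)); out.append(m)
    circ(c,m,[x0,y0],8,p[0],p[1],zb,.018,(0,255,255))
save("i.png",np.hstack(out))
```

```text
9.15 [ 0.53143777 -0.20580903  0.11696944]
```

View pics/i.png

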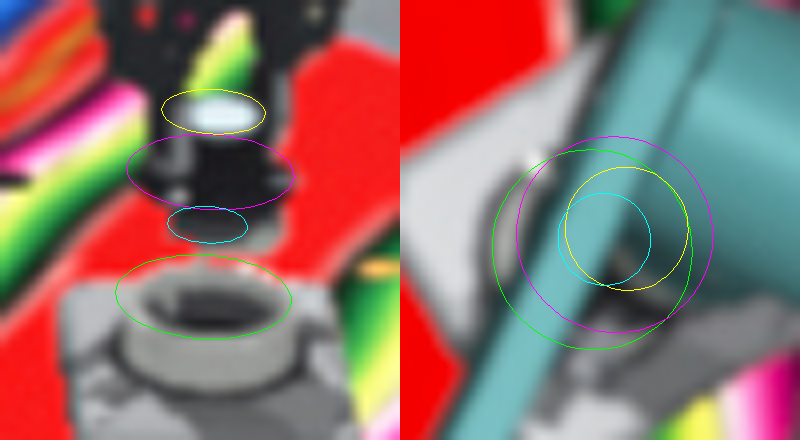

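Overlay: the barrel rim at (213,302) and the glass at (222,117) are both about 9 px right and 5 px below their predictions. That is the same camera bias for each, so the cell is well centred over the barrel. Now I descend with a force check.

Request:
{"name": "arm_command", "arguments": {"steps": [[40, -0.5, -1, 8, 0], [40, 0, 0, 8, 0], [40, 0, 0, 8, 0], [40, 0, 0, 5, 0], [40, 0, 0, 4, 0], [40, 0, 0, 3, 0], [40, 0, 0, 3, 0], [40, 0, 0, 3, 0], [40, 0, 0, 0, 0], [40, 0, 0, 0, 0]]}}

```text
time: 10.08
position: [0.531, -0.2062, 0.0762]
orientation: [0.863, 0.505, -0.0, 0.0]
wrist_force: [-0.3, -0.0, -1.5]
grip_width: 0.044
gripper_force: 61.6
```

Request:
{"name": "arm_command", "arguments": {"steps": [[40, 0, 0, 2, 0], [40, 0, 0, 2, 0], [40, 0, 0, 2, 0], [40, 0, 0, 2, 0], [40, 0, 0, 1, 0], [40, 0, 0, 1, 0], [40, 0, 0, 0, 0], [40, 0, 0, 0, 0]]}}

```text
time: 10.75
position: [0.531, -0.2062, 0.0663]
orientation: [0.863, 0.505, 0.0, 0.0]
wrist_force: [-0.7, 0.0, -0.4]
grip_width: 0.0442
gripper_force: 61.7
```

Touch is imminent with no jamming, so I press slightly.

Request:
{"name": "arm_command", "arguments": {"steps": [[40, 0, 0, 1, 0], [40, 0, 0, 1, 0], [40, 0, 0, 0, 0], [40, 0, 0, 0, 0]]}}

```text
time: 11.08
position: [0.5312, -0.2062, 0.0661]
orientation: [0.863, 0.505, 0.0, 0.0]
wrist_force: [-1.1, 1.8, 5.1]
grip_width: 0.044
gripper_force: 62.6
```

Request:
{"name": "arm_command", "arguments": {"steps": [[40, 0, 0, 1, -0.04], [40, 0, 0, 0, -0.04], [40, 0, 0, 0, -0.04], [40, 0, 0, 0, -0.04], [40, 0, 0, 0, -0.04], [40, 0, 0, 0, 0]]}}

```text
time: 11.58
position: [0.532, -0.2076, 0.0655]
orientation: [0.808, 0.589, 0.0, 0.002]
wrist_force: [-1.5, -2.0, 5.0]
grip_width: 0.0442
gripper_force: 62.2
```

Request:
{"name": "arm_command", "arguments": {"steps": [[40, 0, 0, 0.5, -0.03], [40, 0, 0, 0, -0.03], [40, 0, 0, 0, 0], [40, 0, 0, 0, 0]]}}

```text
time: 11.92
position: [0.5311, -0.2062, 0.0628]
orientation: [0.791, 0.612, 0.0, 0.0]
wrist_force: [-0.7, 0.8, -2.2]
grip_width: 0.0441
gripper_force: 61.6
```

It found the notches: z fell to 0.0628 with no load. I lower it to the seat.

Request:
{"name": "arm_command", "arguments": {"steps": [[40, 0, 0, 1, 0], [40, 0, 0, 1, 0], [40, 0, 0, 1, 0], [40, 0, 0, 1, 0], [40, 0, 0, 1, 0], [40, 0, 0, 0, 0], [40, 0, 0, 0, 0]]}}

```text
time: 12.5
position: [0.5308, -0.206, 0.0583]
orientation: [0.791, 0.612, -0.0, -0.0]
wrist_force: [-2.5, 2.0, 4.1]
grip_width: 0.0442
gripper_force: 62.1
```

Request:
{"name": "arm_command", "arguments": {"steps": [[40, 0, 0, 1, 0], [40, 0, 0, 1, 0], [40, 0, 0, 0, 0], [40, 0, 0, 0, 0]]}}

```text
time: 12.83
position: [0.5309, -0.206, 0.0582]
orientation: [0.791, 0.612, 0.0, 0.0]
wrist_force: [-4.8, 2.6, 10.9]
grip_width: 0.0443
gripper_force: 63.0
```

It is on a hard stop 7.9 mm below the riding height, so it is home. Relax, release and retreat.

Request:
{"name": "arm_command", "arguments": {"steps": [[40, 0, 0, -1, 0], [40, 0, 0, -1, 0], [40, 0, 0, 0, 0], [85, 0, 0, 0, 0], [85, 0, 0, 0, 0], [85, 0, 0, 0, 0], [85, 0, 0, 0, 0], [85, 0, 0, 0, 0], [85, 0, 0, 0, 0], [85, 0, 0, -3, 0], [85, 0, 0, -5, 0], [85, 0, 0, -8, 0]]}}

```text
time: 13.83
position: [0.5305, -0.2059, 0.0735]
orientation: [0.791, 0.612, -0.0, -0.001]
wrist_force: [-0.0, -0.3, -1.3]
grip_width: 0.0847
gripper_force: 0.0
```

Request:
{"name": "arm_command", "arguments": {"steps": [[85, 0, 0, -15, 0], [85, 0, 0, -20, 0], [85, 0, 0, -20, 0], [85, 0, 0, -20, 0], [85, 0, 0, -20, 0], [85, -20, -20, 0, 0], [85, -30, -25, 0, 0], [85, -30, -25, 0, 0], [85, -30, -25, 0, 0], [85, -20, -20, 0, 0], [85, 0, 0, 0, 0], [85, 0, 0, 0, 0]]}}

```text
time: 14.83
position: [0.3865, -0.3041, 0.17]
orientation: [0.792, 0.611, 0.0, 0.001]
wrist_force: [-0.1, 0.2, 0.8]
grip_width: 0.0849
gripper_force: 0.0
```

Run:
```python
from h import *
s=ctrl.get_state(); print(s["time"],s["position"],s["grip_width"])
out=[]
for n in("scene","top"):
    c=camera(n); u,v=proj(c,[.53,-.206,.08]); x0,y0=int(u)-25,int(v)-27
    out.append(cv2.resize(c["img"][y0:y0+55,x0:x0+50],(400,440),interpolation=cv2.INTER_CUBIC))
save("j.png",np.hstack(out))
```

```text
14.8333 [ 0.38649431 -0.30407041  0.16997745] 0.08493234073340666
```

View pics/j.png

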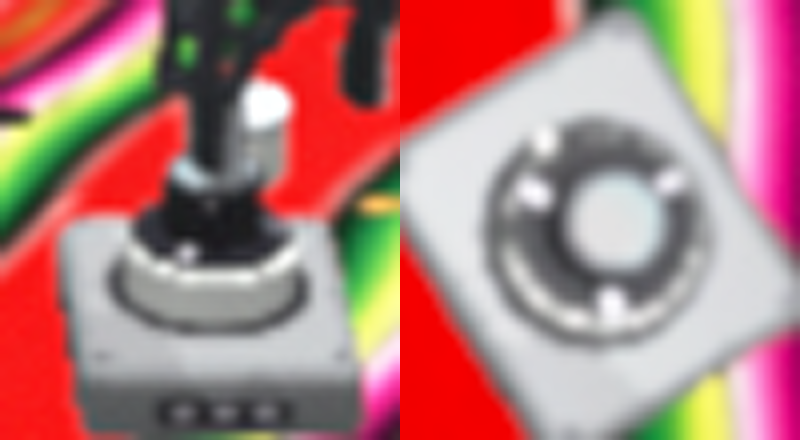

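The cell sits in the barrel with its flange level on the rim, around (215,255) on the left and (605,225) on the right. Its bars at (535,190), (668,182) and (610,305) lie on the notches, and the gripper is clear. Handing in.

```bash
python3 -c "
from plant import ctrl
print(ctrl.hand_in())"
```

```text
the job is handed in; nothing more can be done
None
```

The small lens cell is seated in the large projector's barrel with its flange on the rim; the gripper has let go and is clear, nothing else was handled, and the job was handed in at about 15 s (no verdict came back).

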